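# Roll a vial onto the reading line and fold the magnifier over it

### The arm

A 6-joint arm with a two-finger parallel gripper is mounted at the origin on a cart in front of the work surface, level with it; the furniture and walls round the work are solid. World frame = base frame: x ahead of the robot, y to its left, z up, the work surface at z = 0. Lengths are in mm, angles in rad, forces in N, time in s.
With the tool pointing down it reaches from about 350 to 975 mm from the base axis. Payload 7.1 kg.
Tool frame: the origin (TCP) lies midway between the tips of the shut fingers; the grasp point (between the pads) lies ctrl.grip_point_offset behind it (ctrl.grip_point_offset is the distance from the TCP to the grasp point, in mm); z points along the fingers, y is the line along which they close (so a half turn about z gives the same grasp; the last joint's range is limited). The gripper opens to 88 mm and grips with 3 to 60 N. Pads are 20 mm wide; open, the fingers measure 115 mm over their backs; the gripper's body (75 mm by 178 mm) begins 61 mm behind the grasp point.
Start: joints at [-1.201, 0.423, 1.63, -0, 1.089, -0.019], TCP at [236.94, -578.329, 222.675] pointing down, gripper open.
Joint ranges: [-3, 3], [-0.9, 2.11], [0.09, 2.58], [-1.31, 4.45], [0.11, 2.69], [-2.54, 2.54]. Speed limits (rad/s): [2.39, 2.39, 3.01, 3.14, 3.14, 3.14].

### API

Orientations are given as a rotation vector (axis times angle).
In Python, from workcell import ctrl, get_image, close_job, finder gives the robot as it stands.
- The arm moves only by the tool servo_tool, never from a script. Its argument "deltas" is a list of rows, each a list of 2 entries, a list of its own where there are three numbers: the shift along the tool's x, y, z in mm, then the turn, a rotation vector about the tool's x, y, z in rad. A call has 1 to 5 rows; each row is the pose to reach, as a shift and turn from the pose commanded when the call began, along the tool's axes at that moment; what a row does not reach only later rows make up. A row lasts 1/12 s, in which the tool goes at most 41.7 mm and 7.16 degrees, less where a joint would pass 70% of its speed; a pose out of reach is approached as far as the arm can. A call with a gripper value outside its range is refused whole. "grip" is the closure, from -1 (fully open) to 1 (shut), so that 0 is half open, set as the call begins (left out, the last holds). The fingers move at their own pace and stop on an object; the grip force is fixed at half the most. Time passes only in rows, so rows that repeat a pose let the fingers close. It gives the time, the measured TCP pose, the force, the opening and the grip force at its end, in the units of the state.
- ctrl.get_obs(): the state, without advancing time (a new reading comes with each control period).
- get_image(name): name is "side" or "top" or "wrist"; returns a dict with "frame" (420x560x3 uint8, blue, green, red), "depth" (420x560 float32, mm along the optical axis (not along the pixel's ray), 0 where there is no reading), "K" (3x3 intrinsics, pixels), "pose" (4x4, takes a point from camera to world coordinates). Camera axes: x right, y down, z forward; pixel columns grow to the right and rows downward; lengths in mm; the calibration is good to about 2 mm. A picture is of the moment at which its call begins.
- close_job(): hands the job in; it is judged then, once.
Trained networks look in a picture, given as the dict that the camera call returned (one of the last four; its "shot" number tells which), for a name from the list of things; names that differ only in an ending like _2 or _b are one class to them, and where a whole thing is asked for, a point or a joint stands for the part that bears it (a point fixed in the world has none). Each returns a list of dicts, best first, with "score" (0 to 1); they miss things now and then, are a little off and sometimes report something else, mostly with a low value. They report only what shows in the picture. A call takes as long as a camera call. They do not tell look-alikes from the thing itself.
- finder.search_frame(query, picture): "rect" ([centre column, centre row, width, height] as shares, 0 to 1, of the picture: columns of its width, rows of its height, round what is visible of it).
- finder.silhouettes(query, picture): "mask" (420x560 bool, what is visible of it) and "rect" ([centre column, centre row, width, height] as shares, 0 to 1, of the picture: columns of its width, rows of its height, round what is visible of it).
The state is a dict: "t": time; "qpos": joint angles; "qvel": joint speeds; "joint_torque": joint torques, N m; "ee_pos": TCP position; "orientation": TCP orientation; "ft_force": force on the tool from outside, world axes, zero at the start; "moment": the same for the moment, N m; "width": finger opening in mm; "grasp_force": force on a finger pad.
Only numpy, scipy, OpenCV 4.12 (cv2) and the standard library are available. Lean on these libraries where they do the work, as an engineer would, in place of code of your own. Each camera call takes 0.05 s, during which the arm holds its last target. There are 200 camera calls.

### The job

The blue-capped vial holds a roll culture that is to be counted under the counting stand's magnifier. With the fingers only pushing, never picking it up, roll it (do not slide it) over the grey pad by pushing its top sideways, until it lies still, lengthwise along the red reading line, centred on it and about midway along it; then, with the vial in place, tip the folded-back magnifier fully down over it. Leave the green-capped vial lying where it is, and the bottles and vial on the bench too.

Things in the scene. Friction and masses are not known exactly. Their poses are not given: they have to be found in the camera images.
- blue_vial: Glass vial with a ribbed blue cap, 24 mm thick, 48 mm long, 20 g, lying on the stand's pad on the near or the far side of the red line, within 4 degrees of parallel to it, cap towards the hinge. Origin: middle of its closed glass end; z runs along its axis to the cap; x and y turn as it rolls (x points down at first). The pad brakes it: let go, it stops within a few mm.
- blue_mid (a point): Middle of the blue-capped vial, on its axis, 24 mm from either end. Its glass (32 mm from the closed end) is 22.5 mm thick, top 22.5 mm above the pad; the 16 mm cap is 23.5 mm thick, so it veers a little: 4 degrees in 50 mm. A fingertip drawn lightly across its top rolls it half as far as the tip goes; one pushed against its side only slides it.
- green_vial: The same vial with a green cap, lying on the other side of the red line; it waits its turn and stays where it is. Origin and axes as for the blue one.
- green_mid (a point): Middle of the green-capped vial, on its axis.
- stand: Counting stand, fixed to the bench: white base 120 x 178 mm, grey pad with its flat top 14 mm above the bench, at both ends stops 7 mm higher than the pad. Origin on the bench under the middle of the red line; x along the line towards the hinge (to the left, seen from the robot); y across it; z up. The pad spans x -44 to 38, y -78 to 78 mm. Two hinge lugs, 62 mm high, at x = 54, y = -49 and 49 mm.
- line (a point): Middle of the red reading line, on the pad's top. The line is 2.8 mm wide and runs the depth of the pad along the stand's x. The two vials start 46 to 60 mm from it, one on the robot's side, one on the far side.
- magnifier (a joint): Angle of the framed lens about its hinge, rad: 0 = flat over the line (stop), 1.57 = upright; starts folded back at 1.6 to 1.85. Friction hinge: it stays where left, needs 1 N at the tab. Axis parallel to the stand's y at x = 54, z = 52 mm in its frame. Frame 83 mm wide, 7 mm thick, reaching 96 mm from the axis (tab 110 mm), with a solid clear pane. Flat, it clears the vial by 11 mm.
- tab (a point): Middle of the thumb tab (30 mm wide, 5 mm thick, 18 mm long) at the free edge of the magnifier, 103 mm from the hinge axis, on the face that points away from the pad (along the stand's +x) while the magnifier stands and up when it lies flat. The frame can be pushed over from behind by this face.
- amber_vial: Vial with a white cap and an amber ring, 24 mm thick, 48 mm high, standing on the bench beyond the stand; stays there. Origin: centre of its foot.
- blue_dropper: Dropper bottle with a blue top, 25 mm thick, 69 mm high, standing on the bench to the left of the stand; stays there. Origin: centre of its foot.
- red_dropper: Dropper bottle with a red top, 23 mm thick, 69 mm high, standing on the bench to the right of the stand, before the centrifuge; stays there. Origin: centre of its foot.
Not all that is in view belongs to the job. What is shaped like the blue_vial but pink or yellow is not meant.

How it is judged:
By the outcome, as a careful person would: the job done as asked, in the order asked, and still so for the second after the job is handed in, with the robot touching nothing.
It also fails if it takes over 51 s, if anything falls off the work surface, if the arm or the gripper's body presses on something with over 40 N, if the wrist force passes 120 N, or if a joint passes its speed limit or range.

## Working session

There is one attempt and no reset: what is moved stays moved. The work goes in short steps, Python scripts to look and compute and a tool call to move; the robot and the scene stay as the last step left them, time stands still between calls to the robot, and variables do not carry over. Pictures are saved under pics/ and viewed, at most 10 in all, crops included, and the job is handed in when it is done.

Besides the shell and the picture viewer there is one more tool, called after "Call:" as name([rows], argument=value, ...), one row to a line, values as JSON. servo_tool: Moves the arm, as the interface text tells. Its arguments: {"type":"object","properties":{"deltas":{"type":"array","items":{"type":"array"}},"grip":{"type":"number"}},"required":["deltas"]}

```bash
mkdir -p pics; cat > h.py <<'E'
import numpy as np,cv2
from workcell import ctrl,get_image,close_job,finder
def pts(im,mask):
    v,u=np.nonzero(mask&(im["depth"]>0)); z=im["depth"][v,u]; K=im["K"]
    P=np.stack([(u-K[0,2])*z/K[0,0],(v-K[1,2])*z/K[1,1],z,np.ones_like(z)])
    return (im["pose"]@P)[:3].T
E
python3 - <<'E'
from h import *
a=get_image("top");b=get_image("side")
cv2.imwrite("pics/a.png",a["frame"]);cv2.imwrite("pics/b.png",b["frame"])
for n,im in(("top",a),("side",b)):
  print(n,im["pose"].round(2).tolist(),im["K"][0,0])
  for q in("blue_vial","green_vial","stand","magnifier","tab","amber_vial","blue_dropper","red_dropper"):
    for r in finder.silhouettes(q,im)[:2]:
      p=pts(im,r["mask"]); 
      if len(p): print(q,round(r["score"],2),np.round(r["rect"],3),np.median(p,0).round(),np.percentile(p,2,axis=0).round(),np.percentile(p,98,axis=0).round())
o=ctrl.get_obs();print(o["t"],o["ee_pos"],o["orientation"],o["width"],ctrl.grip_point_offset)
E
```

```text
top [[0.02, -1.0, 0.06, 401.58], [-1.0, -0.02, -0.01, 242.79], [0.01, -0.06, -1.0, 1138.24], [0.0, 0.0, 0.0, 1.0]] 478.3514026539501
blue_vial 0.61 [0.519 0.561 0.033 0.038] [407. 193.  21.] [389. 172.   8.] [424. 213.  26.]
blue_vial 0.57 [0.414 0.524 0.04  0.026] [439. 333.  36.] [423. 312.  29.] [453. 354.  40.]
green_vial 0.52 [0.383 0.44  0.036 0.04 ] [524. 376.  35.] [508. 354.  13.] [541. 399.  41.]
stand 0.82 [0.387 0.492 0.131 0.207] [469. 373.  15.] [386. 292.   8.] [559. 444. 149.]
magnifier 0.86 [0.346 0.507 0.066 0.085] [448. 408. 107.] [413. 384.  10.] [487. 429. 162.]
tab 0.8 [0.341 0.511 0.053 0.082] [449. 409. 105.] [413. 384.   2.] [486. 445. 162.]
amber_vial 0.34 [0.349 0.507 0.06  0.084] [448. 408. 110.] [414. 384.  54.] [485. 429. 162.]
blue_dropper 0.52 [0.263 0.506 0.025 0.04 ] [452. 527.  41.] [439. 520.  -1.] [467. 546.  68.]
side [[1.0, 0.02, 0.01, 435.51], [-0.0, -0.52, 0.86, -722.79], [0.02, -0.86, -0.52, 654.17], [0.0, 0.0, 0.0, 1.0]] 443.01224235469215
blue_vial 0.67 [0.659 0.711 0.042 0.049] [629. -31.  20.] [607. -46.   3.] [652.  -8.  26.]
blue_vial 0
[... 249 characters left out ...]
. 434. 151.]
magnifier 0.85 [0.505 0.401 0.046 0.097] [445. 409. 108.] [412. 386.  54.] [480. 428. 158.]
tab 0.88 [0.505 0.4   0.054 0.097] [445. 409. 108.] [412. 386.  54.] [483. 431. 159.]
amber_vial 0.35 [0.551 0.467 0.028 0.021] [523. 365.  33.] [506. 353.  17.] [540. 394.  39.]
blue_dropper 0.6 [0.5   0.485 0.033 0.036] [436. 325.  33.] [416. 309.  19.] [453. 351.  39.]
red_dropper 0.61 [0.521 0.597 0.017 0.047] [467.  95.  43.] [457.  89.  23.] [477. 103.  65.]
red_dropper 0.32 [0.506 0.404 0.048 0.097] [443. 408. 108.] [412. 385.  52.] [481. 431. 156.]
0.9 [ 236.93944162 -578.30936977  222.69099348] [-3.08236800e+00 -6.06962249e-01  1.69111708e-05] 87.17382419345911 18.700000000000003
```

View pics/a.png

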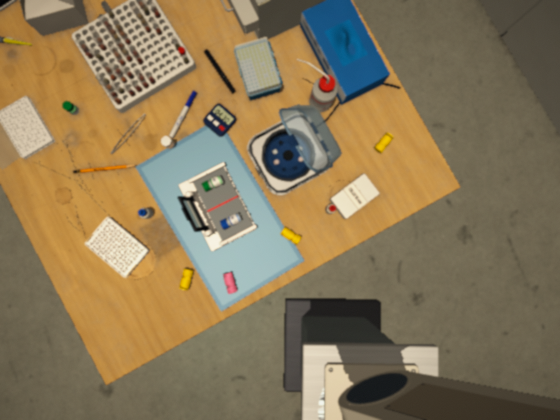

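View pics/b.png

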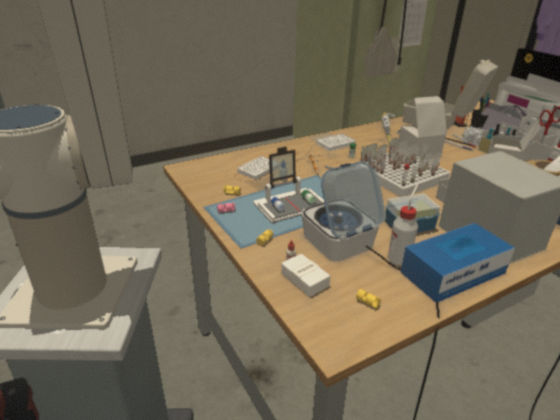

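The top view shows the stand at about (215,205). The blue vial is on the near side at about (230,222), at world (439,333). The green vial is on the far side at about (213,183), and the magnifier stands up on the left at (192,212). I'm swinging over for a close look.

Call:
servo_tool([
  [[565,-765,-77],[0,0,-1.65]],
  [[565,-765,-77],[0,0,-1.65]],
  [[565,-765,-77],[0,0,-1.65]],
  [[565,-765,-77],[0,0,-1.65]],
  [[565,-765,-77],[0,0,-1.65]],
], grip=1)

```text
t: 1.32
ee_pos: [287.8, -375.2, 239.6]
orientation: [2.742, 1.533, 0.0]
ft_force: [0.6, 0.6, 1.4]
width: 57.8
grasp_force: 0.0
```

```bash
cat >> h.py <<'E'
from scipy.spatial.transform import Rotation as R
def to(p,yaw=None):
    """deltas to world point p with tool y at world yaw (deg), tool down"""
    o=ctrl.get_obs(); r=R.from_rotvec(o["orientation"])
    d=r.inv().apply(np.array(p)-o["ee_pos"]); w=np.zeros(3)
    if yaw is not None:
        a=np.radians(yaw); y=np.array([np.cos(a),np.sin(a),0]); z=np.array([0,0,-1.]); x=np.cross(y,z)
        w=(r.inv()*R.from_matrix(np.stack([x,y,z],1))).as_rotvec()
    m=r.as_matrix()
    print("t",round(o["t"],2),"pos",o["ee_pos"].round(1),"yawY",np.degrees(np.arctan2(m[1,1],m[0,1])).round(1),"F",np.round(o["ft_force"],1),"w",round(o["width"],1),"| d",d.round(1),"turn",w.round(3))
E
python3 -c "
from h import *
to([470,345,300],26.8)"
```

```text
t 1.32 pos [ 287.8 -375.2  239.6] yawY -31.6 F [0.6 0.6 1.4] w 57.8 | d [ 708.9 -222.2  -60.4] turn [ 0.     0.    -1.019]
```

Call:
servo_tool([
  [[709,-222,-60],[0,0,-1.02]],
  [[709,-222,-60],[0,0,-1.02]],
  [[709,-222,-60],[0,0,-1.02]],
  [[709,-222,-60],[0,0,-1.02]],
  [[709,-222,-60],[0,0,-1.02]],
])

```text
t: 1.73
ee_pos: [339.9, -174.2, 256.7]
orientation: [2.138, 2.301, 0.0]
ft_force: [0.8, -0.8, -0.4]
width: 24.6
grasp_force: 0.0
```

```bash
python3 -c "
from h import *
to([470,345,300],26.8)"
```

```text
t 1.73 pos [ 339.9 -174.2  256.7] yawY 4.2 F [ 0.8 -0.8 -0.4] w 24.6 | d [508.2 168.  -43.4] turn [ 0.001  0.001 -0.394]
```

Call:
servo_tool([
  [[508,168,-43],[0,0,-0.394]],
  [[508,168,-43],[0,0,-0.394]],
  [[508,168,-43],[0,0,-0.394]],
  [[508,168,-43],[0,0,-0.394]],
  [[508,168,-43],[0,0,-0.394]],
])

```text
t: 2.15
ee_pos: [391.6, 27.3, 273.6]
orientation: [1.651, 2.671, 0.001]
ft_force: [1.9, -0.7, -0.4]
width: 0.3
grasp_force: 0.0
```

```bash
python3 -c "
from h import *
to([470,345,300],26.8)"
```

```text
t 2.15 pos [391.6  27.3 273.6] yawY 26.6 F [ 1.9 -0.7 -0.4] w 0.3 | d [249.1 212.2 -26.3] turn [ 0.001  0.001 -0.004]
```

Call:
servo_tool([
  [[249,212,-26],[0,0,0]],
  [[249,212,-26],[0,0,0]],
  [[249,212,-26],[0,0,0]],
  [[249,212,-26],[0,0,0]],
  [[249,212,-26],[0,0,0]],
])

```text
t: 2.57
ee_pos: [441.5, 229.1, 289.9]
orientation: [1.653, 2.671, 0.001]
ft_force: [0.6, -1.8, 0.3]
width: 0.6
grasp_force: 0.0
```

```bash
python3 - <<'E'
from h import *
to([470,345,300],26.8)
a=get_image("wrist");cv2.imwrite("pics/w1.png",a["frame"])
print(a["pose"].round(2).tolist(),a["K"][0,0])
E
```

```text
t 2.57 pos [441.5 229.1 289.9] yawY 26.5 F [ 0.6 -1.8  0.3] w 0.6 | d [ 91.   77.2 -10.1] turn [ 0.001  0.    -0.005]
[[0.89, 0.43, 0.13, 407.46], [0.45, -0.86, -0.25, 298.45], [0.0, 0.28, -0.96, 452.44], [0.0, 0.0, 0.0, 1.0]] 296.35829877198904
```

View pics/w1.png

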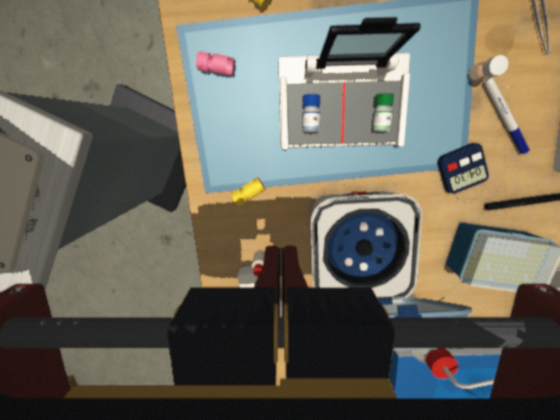

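The wrist view shows the red line at column 344, rows 82–143. The blue vial is at (311,113) with its cap up, the green vial at (384,112), and the magnifier frame at the top around (367,42). Next I'll measure these.

```bash
cat >> h.py <<'E'
def ray(im,uv,z):
    K=im["K"];uv=np.atleast_2d(uv).astype(float)
    d=np.c_[(uv[:,0]-K[0,2])/K[0,0],(uv[:,1]-K[1,2])/K[1,1],np.ones(len(uv))]@im["pose"][:3,:3].T
    c=im["pose"][:3,3]; return c+d*((z-c[2])/d[:,2])[:,None]
def axis(p):
    c=p[:,:2].mean(0);v=np.linalg.svd(p[:,:2]-c,full_matrices=False)[2][0]
    v=v*np.sign(v[1]); return c,v,np.percentile((p[:,:2]-c)@v,[1,99])
def measure(im,yaw=None):
    hsv=cv2.cvtColor(im["frame"],cv2.COLOR_BGR2HSV);h,s,v=cv2.split(hsv)
    out={}
    st=max(finder.silhouettes("stand",im),key=lambda r:r["score"])["rect"]*np.array([560,420,560,420])
    box=np.zeros(h.shape,bool);x,y,w,hh=st
    box[int(y-hh/2):int(y+hh/2),int(x-w/2):int(x+w/2)]=1
    red=((h<8)|(h>172))&(s>120)&(v>80)&box
    n,l,ss,_=cv2.connectedComponentsWithStats(red.astype(np.uint8)); k=1+np.argmax(ss[1:,4])
    vv,uu=np.nonzero(l==k); p=ray(im,np.c_[uu,vv],14); c,d,e=axis(p); m=c+d*e.mean()
    print("line mid",m.round(1),"dir deg",np.degrees(np.arctan2(d[1],d[0])).round(1),"len",(e[1]-e[0]).round(1)); out["line"]=(m,d)
    for q in("blue_vial","green_vial"):
        for r in finder.silhouettes(q,im)[:3]:
            P=pts(im,r["mask"]); vv,uu=np.nonzero(r["mask"]); 
            c,dd,e=axis(ray(im,np.c_[uu,vv],26)); mm=c+dd*e.mean()
            rel=mm-m; yv=np.array([-d[1],d[0]])
            hu=np.median(h[r["mask"]&(s>110)]) if (r["mask"]&(s>110)).any() else -1
            print(q,round(r["score"],2),np.round(np.array(r["rect"])[:2]*[560,420]),"hue",hu,"mid",mm.round(1),"stand xy",(rel@d).round(1),(rel@yv).round(1),"ang rel line",np.degrees(np.arctan2(dd@yv,dd@d)).round(1),"len",(e[1]-e[0]).round(1),"ztop",np.percentile(P[:,2],95).round(1))
    return out
E
python3 - <<'E'
from h import *
a=get_image("wrist");o=measure(a);m,d=o["line"];y=np.array([-d[1],d[0]])
for q in("magnifier","tab"):
  for r in finder.silhouettes(q,a)[:1]:
    P=pts(a,r["mask"]);S=np.c_[(P[:,:2]-m)@d,(P[:,:2]-m)@y,P[:,2]]
    print(q,r["score"],[np.percentile(S,k,axis=0).round() for k in(2,50,98)])
    T=S[S[:,2]>152]; print(len(T),T.mean(0) if len(T) else "")
E
```

```text
line mid [476.9 354.8] dir deg 118.1 len 76.7
blue_vial 0.75 [212.  68.] hue 174.0 mid [295.1 332.3] stand xy 65.9 171.0 ang rel line -101.2 len 48.8 ztop 24.2
blue_vial 0.74 [243. 192.] hue 24.0 mid [403.8 197. ] stand xy -104.7 138.9 ang rel line -58.2 len 48.6 ztop 24.2
green_vial 0.72 [376. 114.] hue 68.0 mid [522.7 378.7] stand xy -0.6 -51.7 ang rel line -1.2 len 48.1 ztop 38.3
magnifier 0.62 [array([ 54., -39.,  54.]), array([ 63.,   0., 119.]), array([ 71.,  41., 162.])]
345 [ 68.18387948   0.65983052 159.28414944]
tab 0.84 [array([ 54., -40.,  10.]), array([ 63.,   1., 118.]), array([ 71.,  41., 162.])]
342 [ 68.16073943   0.63266259 159.2616299 ]
```

```bash
cat >> h.py <<'E'
M=np.array([476.9,354.8]);A=np.radians(118.1);D=np.array([np.cos(A),np.sin(A)]);Y=np.array([-D[1],D[0]])
def W(x,y,z): return np.r_[M+x*D+y*Y,z]
def vials(im):
    v,u=np.nonzero(im["depth"]>0);P=pts(im,im["depth"]>0)
    S=np.c_[(P[:,:2]-M)@D,(P[:,:2]-M)@Y,P[:,2]]
    k=(abs(S[:,0]+3)<44)&(abs(S[:,1])<77)&(S[:,2]>19)&(S[:,2]<45)
    mk=np.zeros(im["depth"].shape,np.uint8);mk[v[k],u[k]]=1
    n,l,ss,_=cv2.connectedComponentsWithStats(mk)
    for i in range(1,n):
        if ss[i,4]<60: continue
        vv,uu=np.nonzero(l==i); p=ray(im,np.c_[uu,vv],28)[:,:2]; s=np.c_[(p-M)@D,(p-M)@Y]
        t=S[k][l[v[k],u[k]]==i]
        r=cv2.minAreaRect(s.astype(np.float32)); b=cv2.boxPoints(r)
        e=max(((b[1]-b[0]),(b[2]-b[1])),key=np.linalg.norm); e=e*np.sign(e[0])
        hs=cv2.cvtColor(im["frame"],cv2.COLOR_BGR2HSV)[vv,uu]; q=hs[hs[:,1]>120]
        print("vial px",ss[i,4],"mid",np.round(r[0],1),"size",np.round(r[1],1),"ang",np.degrees(np.arctan2(e[1],e[0])).round(1),"hue",np.median(q[:,0]) if len(q) else None,"ztop pct",np.percentile(t[:,2],[50,90,98]).round(1),"topmean",t[t[:,2]>np.percentile(t[:,2],60)].mean(0).round(1))
E
python3 - <<'E'
from h import *
a=get_image("wrist");vials(a)
c=a["frame"][20:180,220:440];cv2.imwrite("pics/w2.png",cv2.resize(c,None,fx=3.5,fy=3.5,interpolation=2))
to(W(0,0,60),28.1)
E
```

```text
vial px 645 mid [ 1.4 46.3] size [23.  47.5] ang -0.4 hue 109.0 ztop pct [35.7 37.7 38.4] topmean [ 2.4 46.4 37.2]
vial px 676 mid [ -0.7 -51.2] size [24.8 48.4] ang -1.5 hue 68.0 ztop pct [35.4 37.6 38.7] topmean [  0.6 -51.1  37.2]
t 2.97 pos [441.2 225.4 289.4] yawY 26.4 F [-0.2 -0.2  0.4] w 0.2 | d [100.1  89.5 229.3] turn [-0.    0.   -0.03]
```

View pics/w2.png

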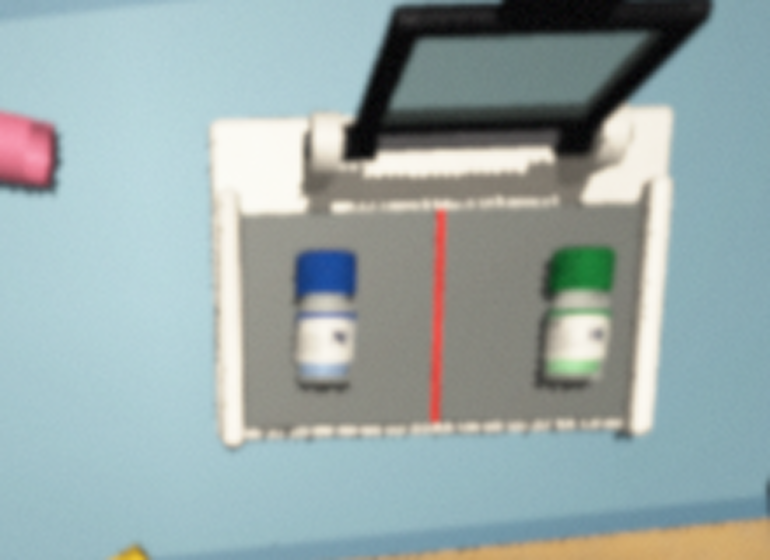

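```bash
python3 -c "
from h import *
to(W(-3,56,50),28.1)"
```

```text
t 2.97 pos [441.2 225.4 289.4] yawY 26.4 F [-0.2 -0.2  0.4] w 0.2 | d [ 95.4  33.7 239.3] turn [-0.    0.   -0.03]
```

Call:
servo_tool([
  [[38,13,0],[0,0,-0.03]],
  [[76,27,0],[0,0,-0.03]],
  [[95,34,35],[0,0,-0.03]],
  [[95,34,75],[0,0,-0.03]],
  [[95,34,115],[0,0,-0.03]],
])

```text
t: 3.38
ee_pos: [430.3, 327.4, 174.2]
orientation: [1.613, 2.695, 0.005]
ft_force: [-0.2, 0.3, -0.4]
width: 0.1
grasp_force: 0.0
```

Call:
servo_tool([
  [[0,0,35],[0,0,0]],
  [[0,0,70],[0,0,0]],
  [[0,0,100],[0,0,0]],
  [[0,0,124],[0,0,0]],
  [[0,0,124],[0,0,0]],
])

```text
t: 3.8
ee_pos: [427.3, 323.8, 46.5]
orientation: [-1.615, -2.691, 0.011]
ft_force: [-1.9, -0.6, 0.0]
width: 0.4
grasp_force: 0.0
```

```bash
python3 -c "
from h import *
to(W(-3,56,38),28.1)
a=get_image('wrist');cv2.imwrite('pics/w3.png',a['frame'])"
```

```text
t 3.8 pos [427.3 323.8  46.5] yawY 28.1 F [-1.9 -0.6  0. ] w 0.4 | d [1.  2.4 8.5] turn [-0.008  0.001 -0.   ]
```

View pics/w3.png

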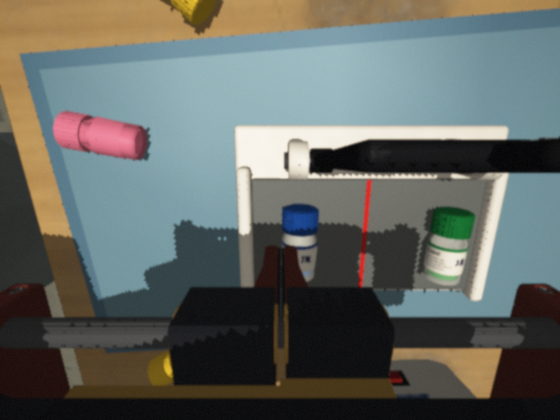

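Call:
servo_tool([
  [[1,2,4],[0,0,0]],
  [[1,2,8],[0,0,0]],
  [[1,2,10.5],[0,0,0]],
  [[1,2,11.5],[0,0,0]],
  [[1,2,11.5],[0,0,0]],
])

```text
t: 4.27
ee_pos: [431.2, 329.0, 39.6]
orientation: [1.613, 2.695, 0.002]
ft_force: [0.4, -0.5, 0.2]
width: 0.6
grasp_force: 0.0
```

```bash
python3 -c "
from h import *
to(W(-3,54,37),28.1)"
```

```text
t 4.27 pos [431.2 329.   39.6] yawY 28.2 F [ 0.4 -0.5  0.2] w 0.6 | d [-1.7 -1.5  2.6] turn [ 0.001 -0.     0.002]
```

Call:
servo_tool([
  [[-1.5,-1.5,1],[0,0,0]],
  [[-1.5,-1.5,2],[0,0,0]],
  [[-1.5,-1.5,2.5],[0,0,0]],
  [[-1.5,-1.5,2.5],[0,0,0]],
  [[-1.5,-1.5,2.5],[0,0,0]],
])

```text
t: 4.68
ee_pos: [430.5, 326.8, 36.7]
orientation: [1.613, 2.695, 0.001]
ft_force: [0.1, -0.2, 3.1]
width: 0.5
grasp_force: 1.6
```

```bash
python3 -c "
from h import *
to(W(-3,54,36.5),28.1)"
```

```text
t 4.68 pos [430.5 326.8  36.7] yawY 28.2 F [ 0.1 -0.2  3.1] w 0.5 | d [-0.1  0.1  0.2] turn [0.    0.    0.002]
```

Call:
servo_tool([
  [[0,2,0],[0,0,0]],
  [[0,6,0],[0,0,0]],
  [[0,10,0],[0,0,0]],
  [[0,14,0],[0,0,0]],
  [[0,18,0],[0,0,0]],
])

```text
t: 5.1
ee_pos: [447.3, 335.6, 36.9]
orientation: [1.613, 2.695, 0.001]
ft_force: [2.0, -1.7, 5.0]
width: 0.1
grasp_force: 2.9
```

```bash
python3 -c "
from h import *
to(W(-3,20,36.5),28.1)
vials(get_image('wrist'))"
```

```text
t 5.1 pos [447.3 335.6  36.9] yawY 28.2 F [ 2.  -1.7  5. ] w 0.1 | d [-0.  15.1  0.5] turn [0.001 0.    0.002]
vial px 1535 mid [ 6.9 35.8] size [23.1 40.6] ang -1.0 hue 109.0 ztop pct [35.3 38.5 43.4] topmean [14.3 35.5 38.3]
vial px 3147 mid [ -2.  -51.2] size [26.3 55. ] ang -1.6 hue 68.0 ztop pct [35.2 37.6 38.2] topmean [  1.1 -51.   37.1]
```

Call:
servo_tool([
  [[0,4,0],[0,0,0]],
  [[0,8,0],[0,0,0]],
  [[0,12,0],[0,0,0]],
  [[0,15,0],[0,0,0]],
  [[0,15,-4],[0,0,0]],
])

```text
t: 5.57
ee_pos: [459.6, 342.5, 39.9]
orientation: [-1.614, -2.695, 0.001]
ft_force: [-1.5, 0.6, 0.1]
width: 0.4
grasp_force: 0.0
```

Call:
servo_tool([
  [[0,0,-8],[0,0,0]],
  [[0,8,-10],[0,0,0]],
  [[0,8,-10],[0,0,0]],
])

```text
t: 5.82
ee_pos: [468.1, 347.3, 51.5]
orientation: [1.613, 2.695, 0.004]
ft_force: [0.0, -0.5, -0.1]
width: 0.3
grasp_force: 0.0
```

```bash
python3 -c "
from h import *
to(W(-3,36.5,38),28.1)
vials(get_image('wrist'))"
```

```text
t 5.82 pos [468.1 347.3  51.5] yawY 28.2 F [ 0.  -0.5 -0.1] w 0.3 | d [ -0.5 -25.2  13.5] turn [ 0.003 -0.001  0.002]
vial px 2190 mid [-0.6 28.3] size [23.2 54.4] ang -1.0 hue 109.0 ztop pct [35.9 37.8 38.5] topmean [ 3.6 28.5 37.4]
vial px 2578 mid [ -1.9 -51.5] size [24.9 54.6] ang -1.4 hue 68.0 ztop pct [35.3 37.6 38.4] topmean [  1.  -51.3  37.2]
```

Call:
servo_tool([
  [[0,-12,0],[0,0,0]],
  [[0,-25,2],[0,0,0]],
  [[0,-25.5,7],[0,0,0]],
  [[0,-25.5,11],[0,0,0]],
  [[0,-25.5,12],[0,0,0]],
])

```text
t: 6.28
ee_pos: [444.2, 334.2, 37.7]
orientation: [-1.613, -2.695, 0.001]
ft_force: [0.1, 0.1, 0.7]
width: 0.6
grasp_force: 0.0
```

Call:
servo_tool([
  [[0,0,0],[0,0,0]],
  [[0,0,0],[0,0,0]],
])

```text
t: 6.45
ee_pos: [444.5, 334.4, 38.3]
orientation: [1.614, 2.695, 0.0]
ft_force: [1.1, 0.8, -0.1]
width: 0.6
grasp_force: 0.0
```

```bash
python3 -c "
from h import *
to(W(-3,37.3,36.6),28.1)"
```

```text
t 6.45 pos [444.5 334.4  38.3] yawY 28.2 F [ 1.1  0.8 -0.1] w 0.6 | d [-0.3  0.9  1.7] turn [ 0.    -0.     0.002]
```

Call:
servo_tool([
  [[0,0,1.2],[0,0,0]],
  [[0,0,1.9],[0,0,0]],
  [[0,0,1.9],[0,0,0]],
  [[0,2,1.9],[0,0,0]],
  [[0,6,1.9],[0,0,0]],
])

```text
t: 6.87
ee_pos: [449.3, 336.8, 36.8]
orientation: [1.613, 2.696, -0.0]
ft_force: [-0.2, -0.8, 2.4]
width: 0.3
grasp_force: 1.4
```

Call:
servo_tool([
  [[0,4,0],[0,0,0]],
  [[0,8,0],[0,0,0]],
  [[0,12,0],[0,0,0]],
  [[0,16,0],[0,0,0]],
  [[0,20,0],[0,0,0]],
])

```text
t: 7.28
ee_pos: [467.9, 346.5, 36.9]
orientation: [1.613, 2.695, 0.001]
ft_force: [1.2, -1.7, 3.1]
width: 0.5
grasp_force: 1.4
```

Call:
servo_tool([
  [[0,4,0],[0,0,0]],
  [[0,8,0],[0,0,0]],
  [[0,10,0],[0,0,0]],
  [[0,10,-6],[0,0,0]],
  [[0,14,-14],[0,0,0]],
])

```text
t: 7.7
ee_pos: [477.8, 352.3, 49.9]
orientation: [-1.613, -2.694, 0.004]
ft_force: [-0.5, -0.0, 0.3]
width: 0.1
grasp_force: 0.0
```

```bash
python3 -c "
from h import *
to(W(-3,19,39),28.1)
vials(get_image('wrist'))"
```

```text
t 7.7 pos [477.8 352.3  49.9] yawY 28.2 F [-0.5 -0.   0.3] w 0.1 | d [ -0.3 -18.6  11. ] turn [-0.003  0.     0.002]
vial px 1795 mid [-0.3  9.7] size [22.7 54. ] ang -1.6 hue 109.0 ztop pct [35.2 37.7 38.5] topmean [ 9.7 10.6 37.1]
vial px 2607 mid [ -1.9 -51.6] size [24.6 54.7] ang -1.2 hue 68.0 ztop pct [35.5 37.7 38.4] topmean [  1.2 -51.4  37.2]
```

Call:
servo_tool([
  [[-20,-20,-40],[0,0,0]],
  [[-40,-20,-80],[0,0,0]],
  [[-60,-20,-110],[0,0,0]],
  [[-60,-20,-110],[0,0,0]],
  [[-60,-20,-110],[0,0,0]],
])

```text
t: 8.17
ee_pos: [491.9, 290.8, 163.5]
orientation: [1.615, 2.692, 0.008]
ft_force: [-0.8, -0.0, -0.4]
width: 0.6
grasp_force: 0.0
```

```bash
python3 - <<'E'
from h import *
a=get_image('wrist');vials(a)
try: measure(a)
except Exception as e: print(e)
to(W(-3,17,39),28.1)
c=a["frame"][100:300,200:470];cv2.imwrite("pics/w4.png",cv2.resize(c,None,fx=2.9,fy=2.9,interpolation=2))
E
```

```text
vial px 1180 mid [-0.1 10.1] size [23.2 48.8] ang -1.6 hue 109.0 ztop pct [35.6 37.6 38.5] topmean [ 3.2 10.1 37.2]
vial px 1204 mid [ -1.5 -51.3] size [24.2 47.9] ang -0.7 hue 68.0 ztop pct [35.6 37.7 38.5] topmean [  0.7 -51.4  37.2]
line mid [461.8 383.2] dir deg 118.5 len 15.0
blue_vial 0.96 [172. 241.] hue 22.0 mid [406.4 200. ] stand xy -134.5 136.1 ang rel line -58.3 len 52.7 ztop 24.2
blue_vial 0.81 [287. 143.] hue 109.0 mid [468.2 349.9] stand xy -32.2 10.3 ang rel line -1.5 len 46.8 ztop 38.1
blue_vial 0.79 [116.  69.] hue 174.0 mid [297.7 334.2] stand xy 35.2 167.6 ang rel line -100.8 len 54.1 ztop 24.3
green_vial 0.94 [348. 141.] hue 68.0 mid [523.6 378. ] stand xy -34.0 -51.8 ang rel line -2.9 len 47.6 ztop 38.2
t 8.37 pos [488.7 290.7 159. ] yawY 28.2 F [ 0.5 -0.8  0.2] w 0.5 | d [ 59.1   3.3 120. ] turn [-0.003 -0.     0.002]
```

View pics/w4.png

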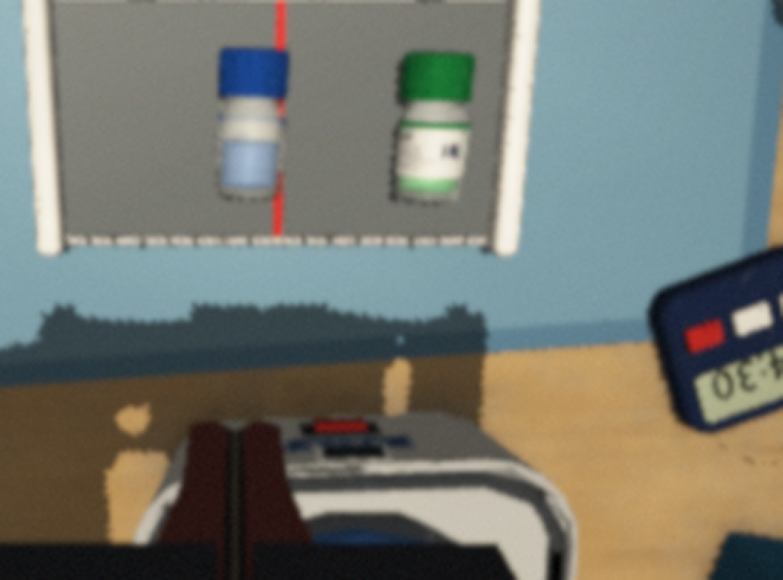

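Call:
servo_tool([
  [[20,0,30],[0,0,0]],
  [[50,0,65],[0,0,0]],
  [[59,0,100],[0,0,0]],
  [[59,0,118],[0,0,0]],
  [[59,0,118],[0,0,0]],
])

```text
t: 8.78
ee_pos: [457.7, 341.6, 37.1]
orientation: [-1.608, -2.694, 0.014]
ft_force: [-1.1, -1.0, 0.0]
width: 0.6
grasp_force: 0.0
```

Call:
servo_tool([
  [[0,0,0],[0,0,0]],
  [[0,0,0],[0,0,0]],
  [[0,0,0],[0,0,0]],
])

```text
t: 9.03
ee_pos: [463.0, 343.0, 43.7]
orientation: [1.614, 2.695, 0.003]
ft_force: [-0.6, -0.0, -0.3]
width: 0.3
grasp_force: 0.0
```

```bash
python3 -c "
from h import *
to(W(-3,20.3,36.5),28.1)
to(W(-3,0,36.5),28.1)"
```

```text
t 9.03 pos [463.  343.   43.7] yawY 28.2 F [-0.6 -0.  -0.3] w 0.3 | d [ 0.9 -2.4  7.2] turn [ 0.002 -0.     0.001]
t 9.03 pos [463.  343.   43.7] yawY 28.2 F [-0.6 -0.  -0.3] w 0.3 | d [ 0.8 17.9  7.3] turn [ 0.002 -0.     0.001]
```

Call:
servo_tool([
  [[1,-2.3,1],[0,0,0]],
  [[1,-2.3,2],[0,0,0]],
  [[1,-2.3,2],[0,0,0]],
  [[1,-2.3,2],[0,0,0]],
  [[1,-2.3,2],[0,0,0]],
])

```text
t: 9.45
ee_pos: [459.8, 342.4, 40.9]
orientation: [1.614, 2.695, 0.001]
ft_force: [-0.2, 0.1, -1.0]
width: 0.1
grasp_force: 0.0
```

```bash
python3 -c "
from h import *
to(W(-3,20.3,36.5),28.1)
vials(get_image('wrist'))"
```

```text
t 9.45 pos [459.8 342.4  40.9] yawY 28.2 F [-0.2  0.1 -1. ] w 0.1 | d [-0.1  0.7  4.4] turn [ 0.    -0.     0.001]
vial px 1821 mid [-0.1 14.7] size [31.4 52.2] ang -2.4 hue 109.0 ztop pct [35.2 38.  43.5] topmean [11.1 10.6 37.8]
vial px 2943 mid [ -2.2 -51.3] size [25.4 54.9] ang -1.6 hue 68.0 ztop pct [35.4 37.6 38.3] topmean [  1.2 -51.2  37.2]
```

Call:
servo_tool([
  [[0,1,2],[0,0,0]],
  [[0,1,3.5],[0,0,0]],
  [[0,1,4.4],[0,0,0]],
  [[0,1,4.4],[0,0,0]],
  [[0,1,4.4],[0,0,0]],
])

```text
t: 9.92
ee_pos: [460.8, 343.0, 36.5]
orientation: [1.613, 2.695, 0.001]
ft_force: [0.3, -0.2, 4.8]
width: 0.5
grasp_force: 2.8
```

```bash
python3 -c "
from h import *
to(W(-3,0,36.5),28.1)"
```

```text
t 9.92 pos [460.8 343.   36.5] yawY 28.2 F [ 0.3 -0.2  4.8] w 0.5 | d [-0.2 19.8 -0. ] turn [0.001 0.    0.002]
```

Call:
servo_tool([
  [[0,4,0],[0,0,0]],
  [[0,8,0],[0,0,0]],
  [[0,12,0],[0,0,0]],
  [[0,16,0],[0,0,0]],
  [[0,20,0],[0,0,0]],
])

```text
t: 10.33
ee_pos: [479.2, 352.3, 36.9]
orientation: [1.612, 2.695, 0.001]
ft_force: [1.1, -3.5, 8.0]
width: 0.7
grasp_force: 3.6
```

Call:
servo_tool([
  [[0,0,0],[0,0,0]],
  [[0,0,0],[0,0,-0.03]],
  [[0,0,0],[0,0,-0.06]],
  [[0,0,0],[0,0,-0.06]],
])

```text
t: 10.67
ee_pos: [479.2, 352.7, 36.9]
orientation: [1.529, 2.743, 0.003]
ft_force: [1.2, -2.3, 6.9]
width: 0.9
grasp_force: 3.5
```

Call:
servo_tool([
  [[0,0,-2],[0,0,0]],
  [[0,0,-8],[0,0,0]],
  [[0,0,-20],[0,0,0.03]],
  [[-20,0,-60],[0,0,0.06]],
  [[-50,0,-100],[0,0,0.06]],
])

```text
t: 11.08
ee_pos: [499.2, 315.6, 127.0]
orientation: [-1.611, -2.695, 0.005]
ft_force: [1.4, -0.6, 0.7]
width: 0.1
grasp_force: 0.0
```

Call:
servo_tool([
  [[-15,-20,-20],[0,0,0]],
  [[-15,-20,-20],[0,0,0]],
  [[-15,-20,-20],[0,0,0]],
])

```text
t: 11.33
ee_pos: [490.5, 292.4, 148.2]
orientation: [1.615, 2.694, 0.003]
ft_force: [-0.1, 0.6, -1.3]
width: 0.5
grasp_force: 0.0
```

```bash
python3 - <<'E'
from h import *
a=get_image('wrist');vials(a)
try: measure(a)
except Exception as e: print(e)
to(W(-3,0,40),28.1)
c=a["frame"][80:280,200:470];cv2.imwrite("pics/w5.png",cv2.resize(c,None,fx=2.9,fy=2.9,interpolation=2))
E
```

```text
vial px 1288 mid [-1.6  0.5] size [23.1 49.1] ang -2.8 hue 109.0 ztop pct [35.6 37.7 38.5] topmean [ 1.7  0.4 37.2]
vial px 1350 mid [ -1.5 -51.5] size [24.4 49.1] ang -1.4 hue 68.0 ztop pct [35.6 37.7 38.4] topmean [  0.7 -51.4  37.2]
line mid [462.2 382.6] dir deg 117.6 len 16.1
blue_vial 0.76 [300. 146.] hue 109.0 mid [477.3 353.2] stand xy -33.1 0.2 ang rel line -2.0 len 48.2 ztop 38.1
blue_vial 0.68 [168. 247.] hue 22.0 mid [406.7 200.4] stand xy -135.8 133.6 ang rel line -58.3 len 53.7 ztop 24.1
blue_vial 0.59 [108.  69.] hue 174.0 mid [298.9 334.5] stand xy 33.0 167.0 ang rel line -99.8 len 53.2 ztop 24.2
green_vial 0.75 [354. 146.] hue 68.0 mid [523.4 378. ] stand xy -32.5 -52.1 ang rel line -0.1 len 47.7 ztop 38.1
t 11.53 pos [489.6 293.2 145.7] yawY 28.2 F [0.4 0.2 0.2] w 0.9 | d [ 57.3  18.2 105.6] turn [-0.002 -0.     0.002]
```

View pics/w5.png

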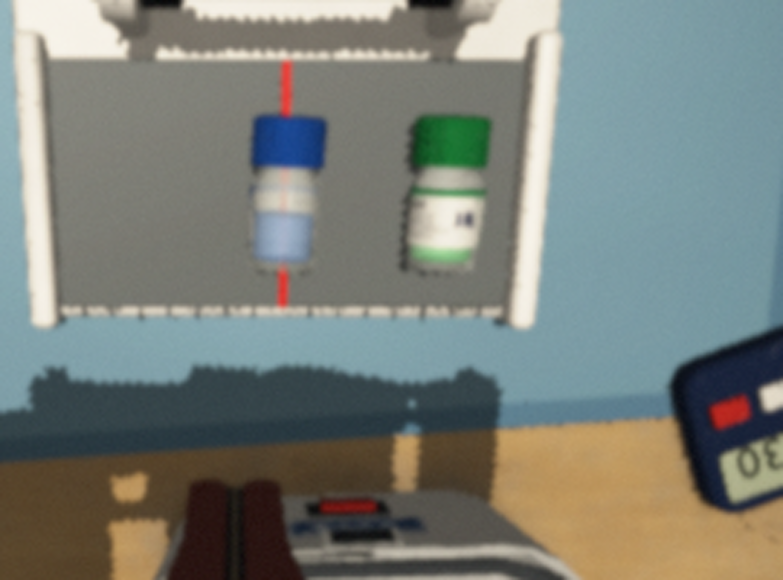

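The vial now lies on the line: offset about 0.4 mm, angle about 2°, and near mid-length. Next I move over and behind the magnifier.

Call:
servo_tool([
  [[0,0,-40],[0,0,0]],
  [[30,9,-60],[0,0,0]],
  [[70,18,-60],[0,0,0]],
  [[110,18,-60],[0,0,0]],
  [[150,18,-60],[0,0,0]],
])

```text
t: 11.95
ee_pos: [434.4, 435.5, 206.2]
orientation: [-1.614, -2.695, 0.001]
ft_force: [1.0, -0.2, -0.1]
width: 0.6
grasp_force: 0.0
```

Call:
servo_tool([
  [[15,0,0],[0,0,0]],
  [[15,0,0],[0,0,0]],
  [[15,0,0],[0,0,0]],
])

```text
t: 12.2
ee_pos: [427.3, 447.0, 205.7]
orientation: [-1.61, -2.698, 0.004]
ft_force: [1.3, -0.2, 0.2]
width: 0.3
grasp_force: 0.0
```

```bash
python3 -c "
from h import *
to(W(100,0,140),28.1)"
```

```text
t 12.2 pos [427.3 447.  205.7] yawY 28.3 F [ 1.3 -0.2  0.2] w 0.3 | d [-4.7  0.4 65.7] turn [-0.002  0.001  0.004]
```

Call:
servo_tool([
  [[0,0,30],[0,0,0]],
  [[0,0,57],[0,0,0]],
  [[-5,0,57],[0,0,0]],
  [[-12,0,57],[0,0,0]],
  [[-19,0,57],[0,0,0]],
])

```text
t: 12.62
ee_pos: [438.4, 428.9, 150.8]
orientation: [1.615, 2.695, 0.0]
ft_force: [0.1, 0.4, -0.2]
width: 0.9
grasp_force: 0.4
```

Call:
servo_tool([
  [[-6,0,0],[0,0,0]],
  [[-14,0,0],[0,0,0]],
  [[-22,0,0],[0,0,0]],
  [[-30,0,0],[0,0,0]],
  [[-36,0,0],[0,0,0]],
])

```text
t: 13.03
ee_pos: [454.9, 397.4, 150.6]
orientation: [1.614, 2.695, 0.001]
ft_force: [-0.3, 1.1, 0.6]
width: 0.5
grasp_force: 0.3
```

```bash
python3 - <<'E'
from h import *
for x,z in((22.2,140.7),(-2.1,124.4),(-20.6,101.6),(-30.3,79),(-34,55)): to(W(x,0,z),28.1)
E
```

```text
t 13.03 pos [454.9 397.4 150.6] yawY 28.2 F [-0.3  1.1  0.6] w 0.5 | d [-25.8  -0.7   9.9] turn [ 0.001 -0.     0.001]
t 13.03 pos [454.9 397.4 150.6] yawY 28.2 F [-0.3  1.1  0.6] w 0.5 | d [-50.1  -0.7  26.2] turn [ 0.001 -0.     0.001]
t 13.03 pos [454.9 397.4 150.6] yawY 28.2 F [-0.3  1.1  0.6] w 0.5 | d [-68.6  -0.8  49. ] turn [ 0.001 -0.     0.001]
t 13.03 pos [454.9 397.4 150.6] yawY 28.2 F [-0.3  1.1  0.6] w 0.5 | d [-78.3  -0.8  71.6] turn [ 0.001 -0.     0.001]
t 13.03 pos [454.9 397.4 150.6] yawY 28.2 F [-0.3  1.1  0.6] w 0.5 | d [-82.   -0.9  95.6] turn [ 0.001 -0.     0.001]
```

Contact is about 1 N, so the lens is moving. I'll follow the arc.

Call:
servo_tool([
  [[-9,0,2],[0,0,0]],
  [[-18,0,6],[0,0,0]],
  [[-26,0,10],[0,0,0]],
  [[-34,0,15],[0,0,0]],
  [[-42,0,20],[0,0,0]],
])

```text
t: 13.45
ee_pos: [474.4, 360.4, 129.4]
orientation: [-1.614, -2.695, 0.0]
ft_force: [-0.3, 0.7, -0.3]
width: 0.9
grasp_force: 0.3
```

Call:
servo_tool([
  [[-8,0,6],[0,0,0]],
  [[-15,0,13],[0,0,0]],
  [[-21,0,21],[0,0,0]],
  [[-26,0,29],[0,0,0]],
  [[-30,0,37],[0,0,0]],
])

```text
t: 13.87
ee_pos: [488.4, 334.1, 92.0]
orientation: [-1.614, -2.695, 0.001]
ft_force: [-0.6, 0.3, 0.0]
width: 0.3
grasp_force: 0.3
```

```bash
python3 - <<'E'
from h import *
for x,z in((-20.6,101.6),(-30.3,79),(-34,55)): to(W(x,0,z),28.1)
E
```

```text
t 13.87 pos [488.4 334.1  92. ] yawY 28.2 F [-0.6  0.3  0. ] w 0.3 | d [ 3.  -0.4 -9.6] turn [-0.     0.     0.001]
t 13.87 pos [488.4 334.1  92. ] yawY 28.2 F [-0.6  0.3  0. ] w 0.3 | d [-6.7 -0.4 13. ] turn [-0.     0.     0.001]
t 13.87 pos [488.4 334.1  92. ] yawY 28.2 F [-0.6  0.3  0. ] w 0.3 | d [-10.4  -0.4  37. ] turn [-0.     0.     0.001]
```

Call:
servo_tool([
  [[-4,0,8],[0,0,0]],
  [[-7,0,16],[0,0,0]],
  [[-9,0,24],[0,0,0]],
  [[-10,0,31],[0,0,0]],
  [[-10,0,36],[0,0,0]],
])

```text
t: 14.28
ee_pos: [492.8, 325.7, 56.0]
orientation: [-1.613, -2.695, 0.001]
ft_force: [0.2, 0.0, 1.7]
width: 0.5
grasp_force: 0.2
```

```bash
python3 - <<'E'
from h import *
to(W(-34,0,55),28.1)
a=get_image('wrist');cv2.imwrite("pics/w6.png",a["frame"])
E
```

```text
t 14.28 pos [492.8 325.7  56. ] yawY 28.2 F [0.2 0.  1.7] w 0.5 | d [-0.9 -0.3  1. ] turn [-0.001  0.     0.002]
```

View pics/w6.png

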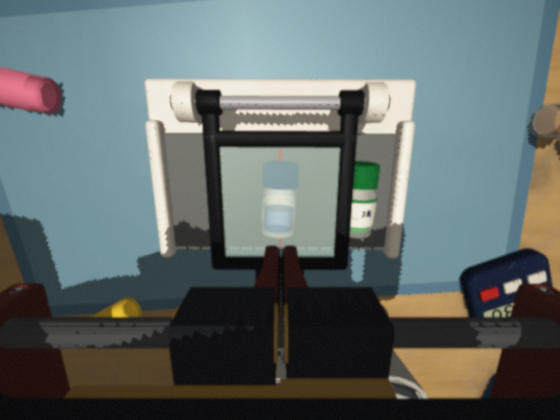

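The lens lies nearly flat over the vial (frame at columns 205–355, rows 90–268), with the vial visible at (280,200). I'll press to the stop, then back off.

Call:
servo_tool([
  [[0,0,0.7],[0,0,0]],
  [[0,0,1.4],[0,0,0]],
  [[0,0,2],[0,0,0]],
  [[0,0,2],[0,0,0]],
])

```text
t: 14.67
ee_pos: [492.9, 326.1, 55.7]
orientation: [1.613, 2.696, 0.0]
ft_force: [-0.9, -2.1, 5.5]
width: 0.5
grasp_force: 2.5
```

```bash
python3 -c "
from h import *
to(W(-34,0,55),28.1)"
```

```text
t 14.67 pos [492.9 326.1  55.7] yawY 28.2 F [-0.9 -2.1  5.5] w 0.5 | d [-1.2 -0.6  0.7] turn [0.    0.    0.002]
```

At the stop (z 55.7 with the force rising). Retreating straight up, then away for a final look.

Call:
servo_tool([
  [[0,0,-5],[0,0,0]],
  [[0,0,-25],[0,0,0]],
  [[0,0,-60],[0,0,0]],
  [[-30,0,-85],[0,0,0]],
  [[-65,0,-100],[0,0,0]],
])

```text
t: 15.08
ee_pos: [524.5, 270.4, 158.4]
orientation: [1.608, 2.697, 0.006]
ft_force: [0.5, 0.1, 0.6]
width: 0.4
grasp_force: 0.0
```

Call:
servo_tool([
  [[-20,-20,-30],[0,0,0]],
  [[-20,-40,-60],[0,0,0]],
  [[-20,-40,-60],[0,0,0]],
  [[-20,-40,-60],[0,0,0]],
  [[-20,-40,-60],[0,0,0]],
])

```text
t: 15.5
ee_pos: [497.8, 232.4, 215.1]
orientation: [1.613, 2.695, 0.001]
ft_force: [-0.2, 0.3, -1.0]
width: 0.5
grasp_force: 0.0
```

```bash
python3 - <<'E'
from h import *
to(W(-34,0,55),28.1)
a=get_image('wrist');c=a["frame"][20:220,190:460];cv2.imwrite("pics/w7.png",cv2.resize(c,None,fx=2.9,fy=2.9,interpolation=2))
for r in finder.silhouettes("magnifier",a)[:1]:
    P=pts(a,r["mask"]);S=np.c_[(P[:,:2]-M)@D,(P[:,:2]-M)@Y,P[:,2]]
    k=(S[:,2]>46)&(S[:,2]<70); S=S[k]
    print(len(S),np.percentile(S,[2,50,98],axis=0).round(1).tolist(),"slope",np.polyfit(S[:,0],S[:,2],1))
vials(a)
E
```

```text
t 15.5 pos [497.8 232.4 215.1] yawY 28.2 F [-0.2  0.3 -1. ] w 0.5 | d [ 83.7  39.2 160.2] turn [ 0.001 -0.     0.002]
8658 [[-46.2, -39.4, 52.5], [7.9, 0.3, 54.6], [58.2, 40.5, 57.9]] slope [9.97707972e-03 5.46797112e+01]
vial px 679 mid [ -0.6 -55.6] size [16.  48.7] ang -0.1 hue 68.0 ztop pct [36.4 37.9 38.7] topmean [  2.1 -51.3  37.6]
```

View pics/w7.png

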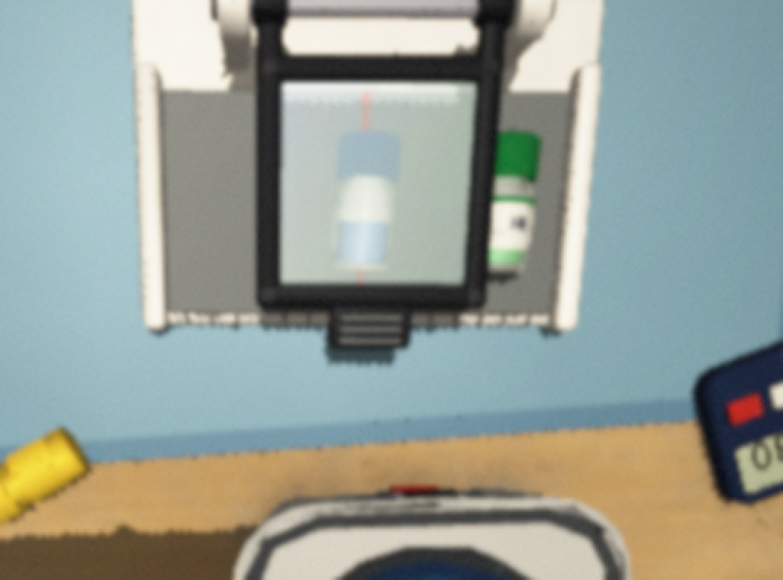

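The lens is flat (slope 0.01 rad). The vial is still on the red line under it, centred at about (365,200) in the crop, and the green vial hasn't moved.

```bash
python3 -c "
from workcell import close_job
print(close_job())"
```

```text
the job is handed in; nothing more can be done
None
```

The job is handed in: I rolled the blue vial onto the red line (about 0.4 mm off centre, 2–3° off parallel, near mid-length) and tipped the magnifier fully down over it, in about 15.5 s; the green vial stayed where it was, and I never touched the bench items but didn't re-measure them.

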